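# Fill the gaps in the sloping glaze rack, back row first

## Robot

A 6-joint arm with a two-finger parallel gripper is mounted at the origin on the work surface. World frame = base frame: x ahead of the robot, y to its left, z up, the work surface at z = 0. Lengths are in mm, angles in rad, forces in N, time in s.
With the tool pointing down it reaches from about 275 to 825 mm from the base axis. Payload 4.9 kg.
Tool frame: the origin (TCP) lies at the very end of the fingers, on their centre line; the grasp point (between the pads) lies 19 mm behind it; z points along the fingers, y is the direction in which the jaws open and shut (so a half turn about z gives the same grasp; the last joint's range is limited). The gripper opens to 85 mm and grips with 20 to 120 N. Pads are 22 mm wide; open, the fingers measure 114 mm over their backs; the gripper's body (76 mm by 85 mm) begins 54 mm behind the grasp point. The pads swing forward as they close: fully open they stand 13 mm farther back than shut.
Start: joints at [-1.275, 0.326, -0.193, 1.052, 0, 1.437], TCP at [229.192, -499.989, 191.481] pointing down, gripper open.
Joint ranges: [-2.65, 2.65], [-0.97, 1.79], [-1.3, 1.35], [-1.93, 2.1], [-1.47, 1.37], [-3.14, 3.14]. Speed limits (rad/s): [2.57, 2.57, 3.14, 3.14, 3.14, 3.14].

## Interface

Orientations are given as [roll, pitch, yaw] about the fixed x, y, z axes, in that order (R = Rz(yaw) Ry(pitch) Rx(roll)).
In Python, from bench import bot, solve_ik, imaging gives the robot as it stands. Calls block until the motion is done:
- bot.move_ptp(position, orientation): joint-space move of the TCP to a pose.
- bot.movel(position, rot=None, max_speed=150, threshold=None): straight line of the TCP; rot=None keeps the orientation; max_speed is the mean speed in mm/s. With threshold (N) it stops when the force on the tool has changed by that much, and returns True; else False.
- bot.move_j(angles): joint-space move.
- bot.grip(opening, effort=None): opening from 0.0 (shut) to 1.0 (fully open); effort is the grip in N (None keeps the last); returns when the fingers have stopped.
- bot.dwell(seconds).
- solve_ik(position, orientation): joint angles nearest the present ones, or None.
- bot.get_state(): the state.
- imaging.capture(name): name is "side" or "top"; returns the picture (384x512x3 uint8, blue, green, red); there is no depth.
- imaging.camera_model(name): a dict with "K" (3x3 intrinsics, pixels), "k1" (the pictures are not rectified: a ray, as slopes to the right and down, at radius r is drawn at 1 + k1 r^2 times it, then the intrinsics apply), "position" and "rotation" of the camera in the world. Camera axes: x right, y up, looking along -z (the intrinsics and any distortion apply to the point x, -y, -z); pixel columns grow to the right and rows downward; lengths in mm; the calibration is good to about 2 mm. A picture is of the moment at which its call begins. camera_model takes no time and is no camera call.
A pose or a line that the arm cannot do raises bot.IKError and nothing moves.
- bot.sign_off(): hands the job in, once; it reports no verdict.
The state is a dict: "t": time; "qpos": joint angles; "joint_velocities": joint speeds; "effort": joint torques, N m; "tcp_pos": TCP position; "orientation": TCP orientation; "contact_force": force on the tool from outside, world axes, zero at the start; "wrist_torque": the same for the moment, N m; "opening": opening from 0.0 (shut) to 1.0 (fully open).
Only numpy, scipy, OpenCV 4.12 (cv2) and the standard library are available. Lean on these libraries where they do the work, as an engineer would, in place of code of your own. Each camera call takes 0.05 s, during which the arm holds its last target. There are 200 camera calls.

## Task

Put the three glaze jars from the bench into the free pockets of the sloping rack: the tall one in the back (highest) row, the medium one in the middle row, the short one in the front row, like the jars already there. Work from the back row forwards so that you do not reach over jars you have just put in, and set each jar down squarely on the floor of its pocket before letting go. Leave the jars already in the rack and the other things on the bench as they are.

Things in the scene. Friction and masses are not known exactly. Their poses are not given: they have to be found in the camera images.
- rack: Wooden stand carrying the sloping glaze rack, fixed to the bench. Origin on the bench under the rack's middle; it stands on the left of the bench and faces roughly to the robot's right: its low front end points to the middle of the bench. x points to the rack's back (its high end), y to its left as seen by someone facing its front (towards the robot), z up
- tray: The sloping tray on the stand: plywood 276 mm up the slope x 224 mm, rising to the back at 26 degrees. Two columns of three pockets, 76 x 76 mm inside, centres 88 mm apart front to back and 124 mm left to right. Cross walls 12 mm thick stand 36 mm above the pocket floors, side rails 12 mm. Origin: centre of its underside; floor 9 mm above it; z square to the floor, x up the slope, y left
- back_left (a point): Centre of the floor of the back left pocket (highest row, left column, nearer to the robot). z: the pocket's axis, square to its floor, leaning 26 degrees from vertical towards the rack's front; x: up the slope to the back; y: to the left. One of the two pockets in each row holds a jar, the other is free
- back_right (a point): Centre of the floor of the back right pocket (highest row, right column, farther from the robot). z: the pocket's axis, square to its floor, leaning 26 degrees from vertical towards the rack's front; x: up the slope to the back; y: to the left. One of the two pockets in each row holds a jar, the other is free
- mid_left (a point): Centre of the floor of the middle left pocket (middle row, left column, nearer to the robot). z: the pocket's axis, square to its floor, leaning 26 degrees from vertical towards the rack's front; x: up the slope to the back; y: to the left. One of the two pockets in each row holds a jar, the other is free
- mid_right (a point): Centre of the floor of the middle right pocket (middle row, right column, farther from the robot). z: the pocket's axis, square to its floor, leaning 26 degrees from vertical towards the rack's front; x: up the slope to the back; y: to the left. One of the two pockets in each row holds a jar, the other is free
- front_left (a point): Centre of the floor of the front left pocket (lowest row, left column, nearer to the robot). z: the pocket's axis, square to its floor, leaning 26 degrees from vertical towards the rack's front; x: up the slope to the back; y: to the left. One of the two pockets in each row holds a jar, the other is free
- front_right (a point): Centre of the floor of the front right pocket (lowest row, right column, farther from the robot). z: the pocket's axis, square to its floor, leaning 26 degrees from vertical towards the rack's front; x: up the slope to the back; y: to the left. One of the two pockets in each row holds a jar, the other is free
- jar_tall: The tall one of three glaze jars standing on the bench: stoneware cylinder 64 mm in diameter with a black screw lid (58 mm wide, the top 16 mm), 114 mm high over all, 0.15 to 0.5 kg, grip it with 20 to 40 N. Origin at the centre of its base, z along its axis to the lid
- jar_medium: The medium one of three glaze jars standing on the bench: stoneware cylinder 64 mm in diameter with a black screw lid (58 mm wide, the top 16 mm), 94 mm high over all, 0.15 to 0.5 kg, grip it with 20 to 40 N. Origin at the centre of its base, z along its axis to the lid
- jar_short: The short one of three glaze jars standing on the bench: stoneware cylinder 64 mm in diameter with a black screw lid (58 mm wide, the top 16 mm), 74 mm high over all, 0.15 to 0.5 kg, grip it with 20 to 40 N. Origin at the centre of its base, z along its axis to the lid
- kept_tall: A like jar of the same shape and size (114 mm high, 64 mm in diameter, origin at the centre of its base) already standing in one of the two back pockets; it stays there
- kept_medium: A like jar of the same shape and size (94 mm high, 64 mm in diameter, origin at the centre of its base) already standing in one of the two middle pockets; it stays there
- kept_short: A like jar of the same shape and size (74 mm high, 64 mm in diameter, origin at the centre of its base) already standing in one of the two front pockets; it stays there
- brush: Bystander, loose: flat glaze brush 190 mm long lying on the bench. Origin at the centre of its underside
- rib: Bystander, loose: flat wooden rib 105 x 58 x 8 mm lying on the bench. Origin at the centre of its underside
- tiles: Bystander, loose: stack of four square biscuit-fired tiles, 98 mm wide, 33 mm high. Origin at the centre of its underside
- teabowl: Bystander, loose: open biscuit-fired bowl, 104 mm across, 75 mm high. Origin at the centre of its underside
- mug: Bystander, loose: biscuit-fired mug, 80 mm across, 90 mm high. Origin at the centre of its underside
- rolling_pin: Bystander, loose: wooden rolling pin, 48 mm thick, 310 mm long. Origin at the centre of its underside

How it is judged:
By the outcome, as a careful person would: the job done as asked, in the order asked, and still so for the second after the job is handed in, with the robot touching nothing.
It also fails if it takes over 69 s, if anything falls off the work surface, if the arm or the gripper's body presses on something with over 40 N, if the wrist force passes 120 N, or if a joint passes its speed limit or range.

## Working session

There is one attempt and no reset: what is moved stays moved. The work goes in short steps, each a Python script; the robot and the scene stay as the last script left them, time stands still between calls to the robot, and variables do not carry over. Pictures are saved under pics/ and viewed, about 8 in all and at most 12, crops included, and the job is handed in when it is done.

```bash
mkdir -p pics; ls
python3 - <<'E'
from bench import bot, imaging
import cv2
for n in("side","top"):
    cv2.imwrite(f"pics/{n}0.png",cv2.resize(imaging.capture(n),(800,600),interpolation=cv2.INTER_CUBIC)); print(imaging.camera_model(n))
print(bot.get_state())
E
```

```text
pics
{'K': array([[356.89759306,   0.        , 249.16363331],
       [  0.        , 356.89759306, 186.57069954],
       [  0.        ,   0.        ,   1.        ]]), 'k1': -0.06884401157601756, 'position': array([ 123.78707859,  732.87849862, 1092.19214017]), 'rotation': array([ 0.7080928 ,  0.00791453, -2.56028012])}
{'K': array([[370.44446799,   0.        , 257.84431236],
       [  0.        , 370.44446799, 191.7076639 ],
       [  0.        ,   0.        ,   1.        ]]), 'k1': -0.10011381893931563, 'position': array([ 415.17275375,    3.4734536 , 1240.15891889]), 'rotation': array([ 0.15411672,  0.01402322, -1.55193693])}
{'t': 0.1, 'qpos': array([-1.27519895e+00,  3.26891499e-01, -1.93478849e-01,  1.05202077e+00,
        1.40043495e-05,  1.43659711e+00]), 'joint_velocities': array([-8.81513364e-04, -7.42714479e-04,  1.76214231e-03, -2.25121723e-03,
       -3.60200958e-05, -3.91267070e-04]), 'effort': array([-1.64023269e-03, -4.44239187e+01,  2.63038427e+01,  7.85163429e-03,
       -2.55922587e-04, -1.28295113e-06]), 'tcp_pos': array([ 229.01886441, -499.40074934,  190.77027729]), 'orientation': array([-3.14001408e+00, -2.27256220e-04,  4.29796399e-01]), 'contact_force': array([-0.2519454 ,  0.70035368, -0.04942532]), 'wrist_torque': array([ 0.01787651, -0.02616098,  0.01325689]), 'opening': 1.002416901857053}
```

View pics/side0.png

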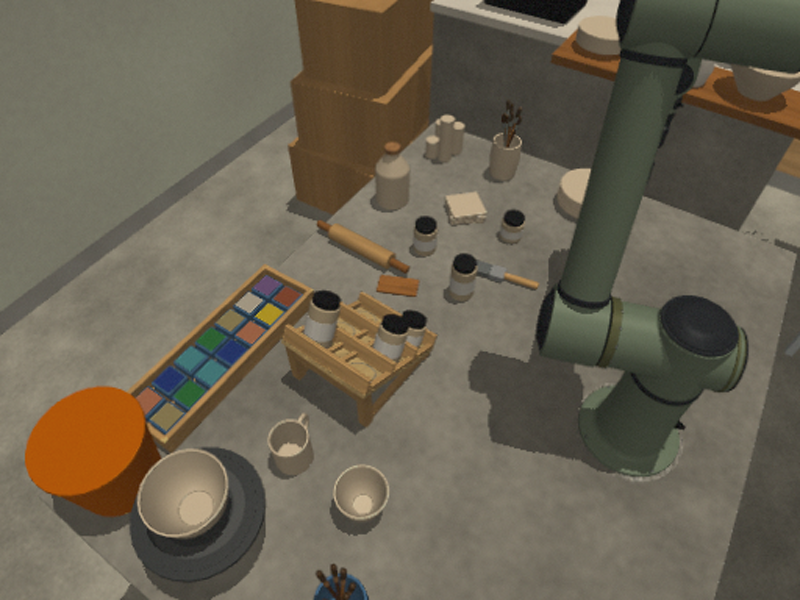

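View pics/top0.png

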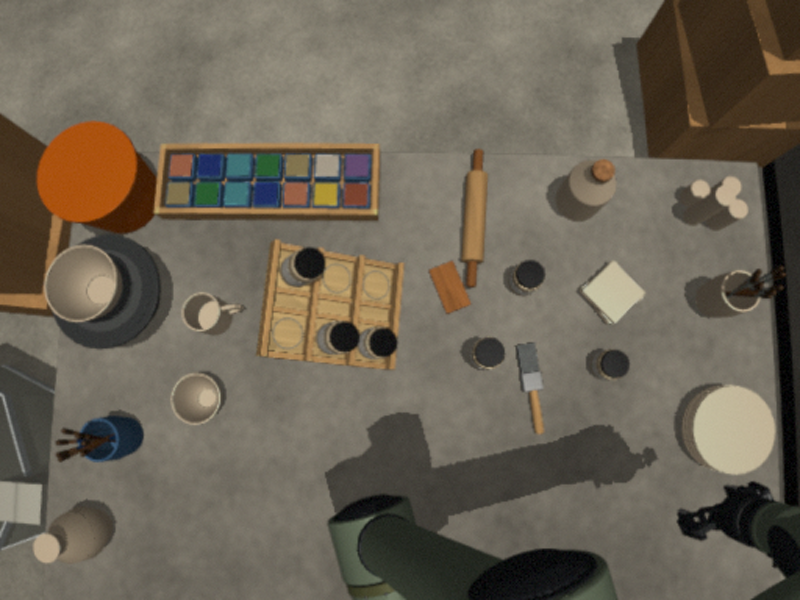

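Top: rack at (332,305), with free pockets back_left (287,333), mid_right (337,277) and front_right (376,287). The loose jars' lids are at (488,352), (528,277) and (612,364), which look like tall, medium and short. I'll enlarge both views to measure.

```bash
cat > h.py <<'E'
import numpy as np, cv2
from scipy.spatial.transform import Rotation as R
from bench import bot, solve_ik, imaging
def proj(n,P):
    m=imaging.camera_model(n); C=R.from_euler('xyz',m['rotation']).as_matrix()
    p=(np.atleast_2d(P)-m['position'])@C; s=np.c_[p[:,0],-p[:,1]]/-p[:,2:]
    s=s*(1+m['k1']*(s**2).sum(1))[:,None]
    return s*[m['K'][0,0],m['K'][1,1]]+m['K'][:2,2]
def crop(n,x0,y0,w,h,s,name):
    im=imaging.capture(n)[y0:y0+h,x0:x0+w]
    cv2.imwrite(f'pics/{name}.png',cv2.resize(im,None,fx=s,fy=s,interpolation=cv2.INTER_CUBIC))
E
python3 -c "
from h import *
crop('top',160,148,110,92,6,'rack1'); crop('side',170,120,180,140,4.4,'side1'); crop('top',280,155,130,90,6,'jars1')"
```

```text
(no output)
```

View pics/rack1.png

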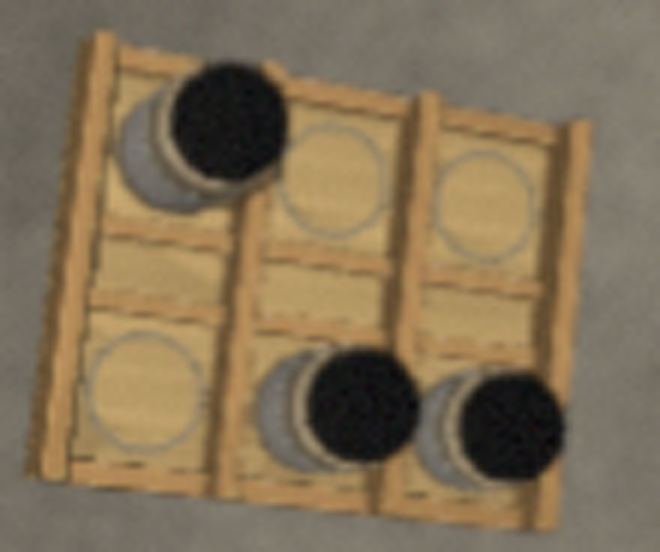

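View pics/side1.png

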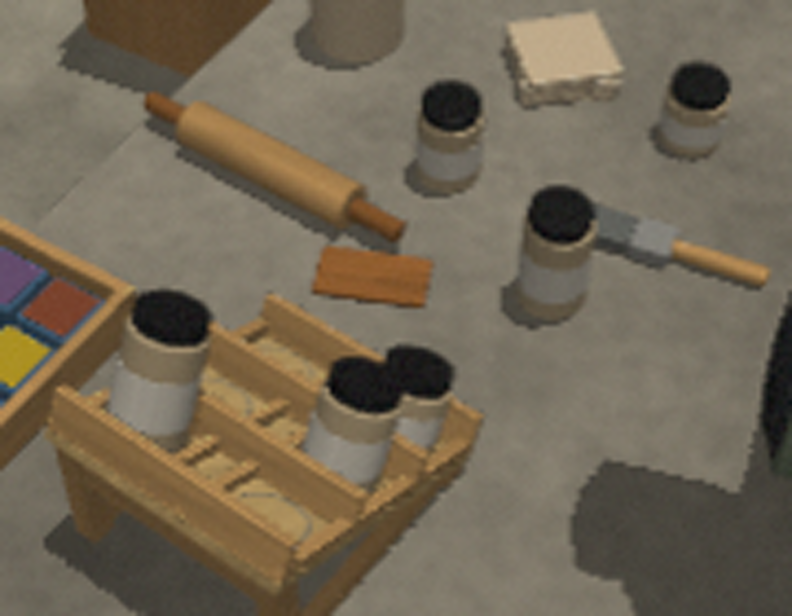

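View pics/jars1.png

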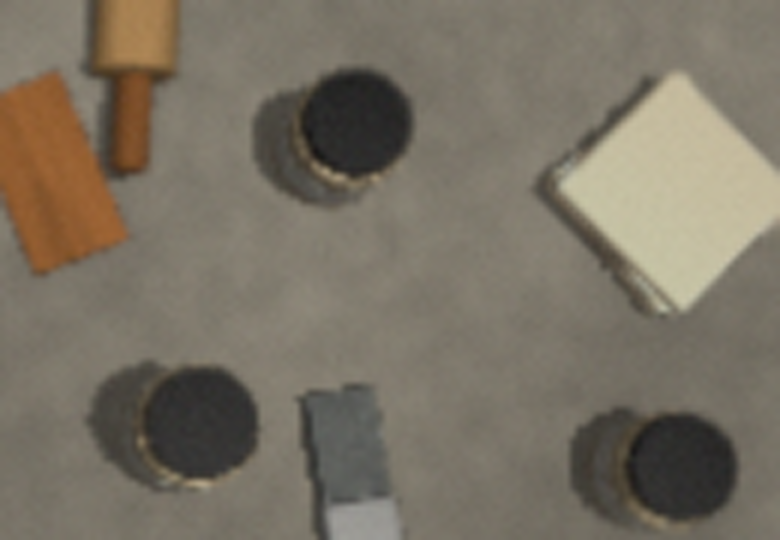

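Rack crop: floor rings at (146,391), (333,180) and (485,206). Kept lids are at (229,122), (362,405) and (511,426). Bench jar lids in the top crop: medium (357,122), tall (203,421), short (682,466). Next I fit the rack pose and triangulate the jars with height left free, as a check.

```bash
cat > fit.py <<'E'
from h import *
from scipy.optimize import least_squares
px=lambda p,o,s:(np.array(p,float)+.5)/s-.5+o
T=lambda p:px(p,[160,148],6); S=lambda p:px(p,[170,120],4.4); J=lambda p:px(p,[280,155],6)
a=np.radians(26)
def tray(v): return R.from_euler('z',v[3])*R.from_euler('y',-a), np.array(v[:3])
obs=[('top',(88,-0,0),None)]
bl,br,ml,mr,fl,fr=[(x,y,9) for x in(88,0,-88) for y in(62,-62)]
up=lambda p,h:(p[0],p[1],p[2]+h)
obs=[('top',bl,T((146,391)),1),('top',mr,T((333,180)),1),('top',fr,T((485,206)),1),
('top',up(br,114),T((229,122)),.3),('top',up(ml,94),T((362,405)),.3),('top',up(fl,74),T((511,426)),.3),
('side',up(br,114),S((172,313)),.4),('side',up(ml,94),S((368,380)),.4),('side',up(fl,74),S((419,367)),.4),
('top',(138,-112,45),T((92,38)),.5),('top',(138,112,45),T((42,478)),.5),('top',(-138,-112,45),T((592,122)),.5),('top',(-138,112,45),T((557,530)),.5),
('side',(138,-112,45),S((60,388)),.7),('side',(138,112,45),S((294,557)),.7)]
def res(v,w=True):
    q,t=tray(v); return np.array([(proj(n,q.apply(P)+t)[0]-o)*(k if w else 1) for n,P,o,k in obs])
f=least_squares(lambda v:res(v).ravel(),[550,250,100,1.5],loss='soft_l1')
print('tray',f.x); print(np.c_[res(f.x,False)].round(1).tolist())
jars={}
for n,h,t,s in(('tall',114,(203,421),(561,210)),('medium',94,(357,122),(452,103)),('short',74,(682,466),(700,84))):
    g=lambda P:np.r_[proj('top',P)[0]-J(t),proj('side',P)[0]-S(s)]
    r=least_squares(g,[500,-50,h]); r2=least_squares(lambda p:g([*p,h]),r.x[:2]); jars[n]=r2.x
    print(n,r.x.round(1),r2.x.round(1),r2.fun.round(1))
np.save('tray.npy',f.x); np.save('jars.npy',np.array(list(jars.values())))
q,t=tray(f.x)
for P in(bl,mr,fr): print(q.apply(P)+t)
E
python3 fit.py
```

```text
tray [577.94769299 171.72076351  61.61410457   1.50169197]
[[-0.4, -0.1], [-0.4, 0.3], [-0.7, 0.1], [0.5, -0.3], [0.5, -0.3], [0.3, -0.2], [0.4, 0.5], [-0.2, 0.4], [0.1, 0.5], [2.1, -1.0], [1.3, -0.3], [1.0, 0.3], [0.8, 0.1], [-0.2, 0.7], [0.1, -2.1]]
tall [ 492.3 -148.9  106.2] [ 491.2 -146.4] [-0.6 -0.   0.4 -0.9]
medium [ 653.  -234.4   85.5] [ 650.7 -231.2] [-0.5  0.   0.3 -0.8]
short [ 474.6 -410.7   64.2] [ 473.4 -405.8] [-0.5 -0.   0.4 -0.9]
[521.28463091 250.97099898 108.27991191]
[639.52729085 163.50377883  69.70325099]
[634.06590855  84.59868054  31.12659007]
```

Jar heights come out 8–10 mm low, which points to my reading of the lid ellipses in the side view. I'll match lid silhouettes by centroid instead.

```bash
cat > fit2.py <<'E'
from fit import *
th=np.linspace(0,2*np.pi,60)
def lid(n,pos,q,h):
    c=np.array([[29*np.cos(t),29*np.sin(t),z] for z in(h-16,h) for t in th])
    hull=cv2.convexHull(proj(n,q.apply(c)+pos).astype(np.float32)); m=cv2.moments(hull)
    return np.array([m['m10'],m['m01']])/m['m00'],m['m00']
def blob(n,im,p):
    m=(im.max(2)<62).astype(np.uint8); k,l,s,c=cv2.connectedComponentsWithStats(m)
    i=min((i for i in range(1,k) if 60<s[i,4]<900),key=lambda i:np.hypot(*(c[i]-p))); return c[i],s[i,4]
if __name__=='__main__':
    I=R.identity(); ims={n:imaging.capture(n) for n in('top','side')}
    v0=f.x; out=[]
    for (n,h),xy in zip((('tall',114),('medium',94),('short',74)),np.load('jars.npy')):
        b={c:blob(c,ims[c],lid(c,[*xy,0],I,h)[0]) for c in ims}
        g=lambda P:np.r_[[lid(c,P,I,h)[0]-b[c][0] for c in ims]].ravel()
        r=least_squares(g,[*xy,0]); r2=least_squares(lambda p:g([*p,0]),xy); out.append(r2.x)
        print(n,r.x.round(1),r2.x.round(1),r2.fun.round(2),[(b[c][1],round(lid(c,r.x,I,h)[1])) for c in b])
    K=[]
    for P,h in((br,114),(ml,94),(fl,74)):
        for c in ims:
            q,t=tray(v0); e,A=lid(c,q.apply(P)+t,q,h); o,s=blob(c,ims[c],e); print(c,h,(e-o).round(2),round(A),s); K.append((c,P,h,o))
    np.save('jars2.npy',out)
    def res2(v):
        q,t=tray(v); L=[(lid(c,q.apply(P)+t,q,h)[0]-o)*.5 for c,P,h,o in K]
        return np.r_[np.ravel(L),(res(v)[[0,1,2,9,10,11,12,13,14]]).ravel()]
    s=least_squares(res2,v0,loss='soft_l1',f_scale=.5); print(s.x); print(res2(s.x).reshape(-1,2).round(1).tolist()); np.save('tray2.npy',s.x)
E
python3 fit2.py | tail -n +9
```

```text
Traceback (most recent call last):
  File "fit2.py", line 1, in <module>
    from fit import *
  File "fit.py", line 22, in <module>
    r=least_squares(g,[500,-50,h]); r2=least_squares(lambda p:g([*p,h]),r.x[:2]); jars[n]=r2.x
  File "fit.py", line 21, in <lambda>
    g=lambda P:np.r_[proj('top',P)[0]-J(t),proj('side',P)[0]-S(s)]
                                           ~~~~^^^^^^^^^^
  File "h.py", line 5, in proj
    m=imaging.camera_model(n); C=R.from_euler('xyz',m['rotation']).as_matrix()
ValueError: time passes only in moves, steps and waits
```

Too many `camera_model` calls, I suspect, so I'll cache it.

```bash
sed -i 's/^def proj/CM={n:imaging.camera_model(n) for n in ("top","side")}\ndef proj/; s/m=imaging.camera_model(n);/m=CM[n];/' h.py; python3 fit2.py | tail -n +9
```

```text
tall [ 491.2 -146.4    0. ] [ 491.2 -146.4] [-0.1  -0.01  0.41 -0.41] [(np.int32(248), 296), (np.int32(150), 177)]
medium [ 652.7 -232.     0. ] [ 652.4 -231.8] [-0.32 -0.    0.28 -0.33] [(np.int32(239), 280), (np.int32(120), 144)]
short [ 474.3 -408.3    0. ] [ 473.7 -407.9] [-0.31  0.02  0.27 -0.54] [(np.int32(245), 286), (np.int32(110), 135)]
top 114 [-0.49  0.06] 341 292
side 114 [0.14 1.53] 204 175
top 94 [-0.68 -0.34] 319 273
side 94 [-5.73  2.84] 195 297
top 74 [-0.83 -0.23] 289 242
side 74 [ 6.24 -0.23] 168 297
[577.91498411 170.96933231  62.78611873   1.50192622]
[[-0.2, -0.0], [0.1, 0.6], [-0.2, -0.2], [-2.8, 1.2], [-0.3, -0.1], [3.2, -0.3], [-0.3, -0.1], [-0.2, 0.2], [-0.5, 0.1], [1.1, -0.6], [0.7, -0.2], [0.6, 0.1], [0.5, 0.1], [-0.1, 0.2], [0.2, -1.7]]
```

Bench jars agree between cameras to about 0.5 px. The fit shows a small systematic camera bias, so I'll remove it and refit the tray height, allowing the kept jars to have slid down the slope.

```bash
cat > fit3.py <<'E'
from fit2 import *
ims={n:imaging.capture(n) for n in('top','side')}; I=R.identity(); J2=np.load('jars2.npy')
bias={c:np.mean([lid(c,[*xy,0],I,h)[0]-blob(c,ims[c],lid(c,[*xy,0],I,h)[0])[0] for xy,h in zip(J2,(114,94,74))],0) for c in ims}
q,t=tray(f.x); K=[]
for P,h in((br,114),(ml,94),(fl,74)):
    for c in ims:
        if c=='side' and h<114: continue
        K.append((c,P,h,blob(c,ims[c],lid(c,q.apply(P)+t,q,h)[0])[0]+bias[c]))
mb=np.array([.37,-.87])
def r3(v):
    q,t=tray(v); d=np.array([v[4],0,0]); L=[lid(c,q.apply(P-d)+t,q,h)[0]-o for c,P,h,o in K]
    L+=[proj('side',q.apply(np.array(P)-d)+t)[0]-o-mb for n,P,o,k in obs[7:9]]
    L+=[proj('top',q.apply(P)+t)[0]-o-bias['top'] for n,P,o,k in obs[:3]]
    L+=[(proj(n,q.apply(P)+t)[0]-o-bias[n])*.5 for n,P,o,k in obs[9:]]
    return np.ravel(L)
s=least_squares(r3,[*np.load('tray2.npy'),2],loss='soft_l1',f_scale=.5)
print(bias,s.x,np.sqrt(np.diag(np.linalg.inv(s.jac.T@s.jac)))); print(r3(s.x).reshape(-1,2).round(1).tolist()); np.save('tray3.npy',s.x[:4])
q,t=tray(s.x)
for P in(bl,mr,fr): print(q.apply(P)+t)
# reachability with tool axis down the pocket axis; jaws along tray y
for P,h in((bl,114),(mr,94),(fr,74)):
  for sg in(1,-1):
    Z=q.apply([0,0,-1]); Y=sg*q.apply([0,1,0]); M=np.c_[np.cross(Y,Z),Y,Z]; e=R.from_matrix(M).as_euler('xyz')
    for up_ in(40,200): print(h,sg,up_,np.round(e,2),np.round(solve_ik(q.apply(np.array(P)+[0,0,up_])+t,e),2) if solve_ik(q.apply(np.array(P)+[0,0,up_])+t,e) is not None else None)
for xy in J2:
  for yaw in np.linspace(-1.57,1.57,5):
    s_=solve_ik([*xy,45],[np.pi,0,yaw]); print(xy.round(0),yaw.round(2),None if s_ is None else np.round(s_,2))
E
python3 fit3.py | tail -n +9
```

```text
{'top': array([-0.25824262, -0.04680387]), 'side': array([ 0.35084903, -0.46164782])} [577.06099259 171.41528496  68.73823186   1.50317008   1.58012367] [1.28037907 1.04757357 4.56819007 0.01210363 5.43827412]
[[-0.1, -0.0], [0.2, 0.5], [-0.0, -0.2], [-0.1, -0.1], [-0.1, -0.1], [0.3, -0.0], [-0.5, 0.1], [-0.4, 0.2], [-0.5, 0.0], [0.9, -0.6], [0.5, -0.0], [0.6, 0.0], [0.6, 0.2], [-0.3, -0.0], [0.0, -1.4]]
[520.28085177 250.58167956 115.40403919]
[638.6526688  163.28933072  76.82737828]
[633.30792294  84.3762461   38.25071736]
114 1 40 [-3.14  0.45 -1.64] [ 0.02  0.32 -0.41  0.8   0.45 -1.48]
114 1 200 [-3.14  0.45 -1.64] [-0.12  0.21 -0.17  1.21  0.45 -1.63]
114 -1 40 [ 3.14 -0.45  1.5 ] [ 0.02  0.32 -0.41  0.8   0.45  1.67]
114 -1 200 [ 3.14 -0.45  1.5 ] [-0.12  0.21 -0.17  1.21  0.45  1.51]
94 1 40 [-3.14  0.45 -1.64] [-0.12  0.56 -0.12  0.91  0.45 -1.63]
94 1 200 [-3.14  0.45 -1.64] [-0.24  0.48  0.11  1.29  0.45 -1.76]
94 -1 40 [ 3.14 -0.45  1.5 ] [-0.12  0.56 -0.12  0.91  0.45  1.51]
94 -1 200 [ 3.14 -0.45  1.5 ] [-0.24  0.48  0.11  1.29  0.45  1.38]
74 1 40 [-3.14  0.45 -1.64] [
[... 396 characters left out ...]
7  0.    2.71]
[ 491. -146.] 0.78 [-0.43  0.41 -0.49  0.67  0.    1.92]
[ 491. -146.] 1.57 [-0.43  0.41 -0.49  0.67  0.    1.14]
[ 652. -232.] -1.57 [-0.45  0.7   0.04  0.91  0.   -2.02]
[ 652. -232.] -0.78 [-0.45  0.7   0.04  0.91  0.   -2.8 ]
[ 652. -232.] 0.0 [-0.45  0.7   0.04  0.91  0.    2.69]
[ 652. -232.] 0.78 [-0.45  0.7   0.04  0.91  0.    1.91]
[ 652. -232.] 1.57 [-0.45  0.7   0.04  0.91  0.    1.12]
[ 474. -408.] -1.57 [-0.83  0.59 -0.18  0.81  0.   -2.4 ]
[ 474. -408.] -0.78 [-0.83  0.59 -0.18  0.81  0.    3.1 ]
[ 474. -408.] 0.0 [-0.83  0.59 -0.18  0.81  0.    2.31]
[ 474. -408.] 0.78 [-0.83  0.59 -0.18  0.81  0.    1.53]
[ 474. -408.] 1.57 [-0.83  0.59 -0.18  0.81  0.    0.74]
```

Fit is consistent (≤0.6 px, apart from one corner), with tray z about 69 mm. Heights are still uncertain by about 5 mm, so the final descent will be force-guarded. Starting with the tall jar.

```bash
cat > act.py <<'E'
from h import *
v=np.load('tray3.npy'); q=R.from_euler('z',v[3])*R.from_euler('y',-np.radians(26)); t=v[:3]
Z=q.apply([0,0,-1]); Y=-q.apply([0,1,0]); E=R.from_matrix(np.c_[np.cross(Y,Z),Y,Z]).as_euler('xyz')
JX=dict(zip(('tall','medium','short'),np.load('jars2.npy')))
G=dict(tall=58,medium=46,short=38); PK=dict(tall=(88,62,9),medium=(0,-62,9),short=(-88,-62,9))
def pose(n,h,off=(0,0)): return q.apply(np.array(PK[n])+[off[0],off[1],h+G[n]])+t
def st(m):
    s=bot.get_state(); print(m,round(s['t'],2),s['tcp_pos'].round(1),s['contact_force'].round(1),round(s['opening'],3)); return s
def pick(n):
    x,y=JX[n]; D=[np.pi,0,1.5]
    bot.move_ptp([x,y,G[n]+110],D); bot.movel([x,y,G[n]],max_speed=120); st('at')
    bot.grip(0.0,35); st('grip'); bot.movel([x,y,G[n]+150],max_speed=150); st('lift')
    bot.move_ptp(pose(n,150),E); bot.movel(pose(n,60),max_speed=120); st('pre')
E
python3 -c "
from act import *
pick('tall'); crop('top',160,148,130,100,6,'tall_pre'); crop('side',150,110,150,125,4.8,'tall_pre_s')"
```

```text
at 3.13 [ 491.7 -146.7   58.6] [-0.3  1.1 -0.4] 0.998
grip 3.52 [ 491.6 -146.6   59. ] [-1.7  0.6  4.3] 0.661
lift 4.67 [ 490.4 -146.   206.9] [ 0.4  0.3 -3.8] 0.657
pre 6.7 [517.3 198.6 222. ] [-0.1 -0.3 -3.1] 0.666
```

View pics/tall_pre_s.png

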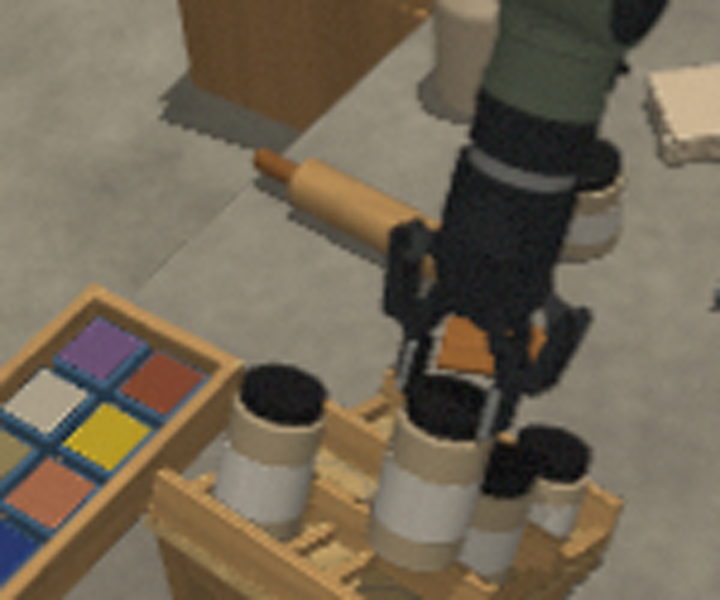

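Side view: the tall jar is held squarely above back_left, with its base near (425,560), parallel to the kept tall jar. Fingertips are at the upper body. Descending guarded.

```bash
cat >> act.py <<'E'
def place(n,off=(0,0),stop=-14):
    hit=bot.movel(pose(n,stop,off),max_speed=45,threshold=8); s=st(f'down hit={hit}')
    d=q.inv().apply(s['tcp_pos']-t)-np.array(PK[n])-[0,0,G[n]]; print('in pocket frame',d.round(1)); return hit,d
def release(n):
    s=bot.get_state(); p=s['tcp_pos']; bot.grip(1.0); st('open')
    bot.movel(p-Z*170,max_speed=150); st('clear')
E
python3 -c "
from act import *
place('tall'); crop('top',160,148,130,100,6,'tall_dn'); crop('side',150,110,150,125,4.8,'tall_dn_s')"
```

```text
down hit=True 7.54 [518.3 209.5 201.5] [ 1.5 -1.4  3.5] 0.659
in pocket frame [ 0.8 -0.8 37.5]
```

View pics/tall_dn_s.png

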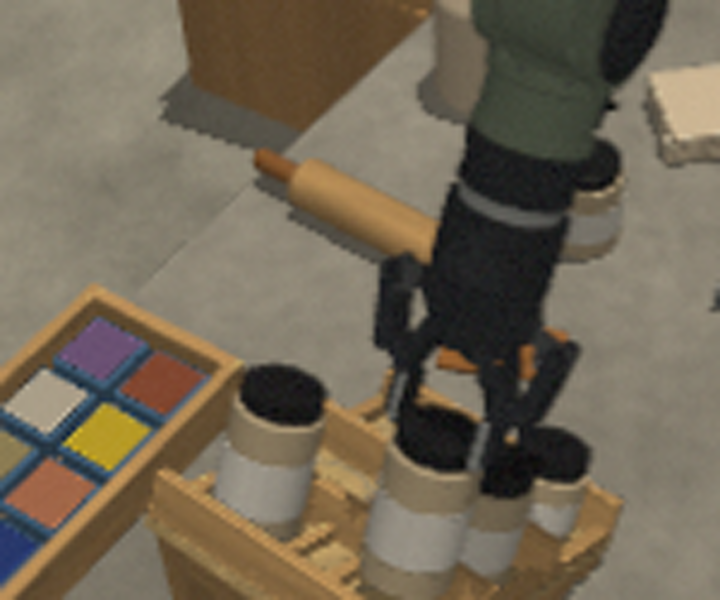

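The contact is at 37.5 mm, which is the wall-top height, so the jar base is on a wall. I'll back off, compare the moments to find which side, and look.

```bash
python3 -c "
from act import *
g=lambda:(lambda s:(q.inv().apply(s['contact_force']),q.inv().apply(s['wrist_torque'])))(bot.get_state())
a=g(); crop('side',195,185,90,85,7,'x_s'); crop('top',160,168,80,72,8,'x_t')
bot.movel(pose('tall',48)); bot.dwell(.2); b=g(); st('up')
print('dF,dT in pocket frame',a[0]-b[0],a[1]-b[1],b)
A=cv2.imread('pics/x_s.png');B=cv2.imread('pics/x_t.png'); 
A=cv2.resize(A,(390,368));B=cv2.resize(B,(409,368)); cv2.imwrite('pics/x.png',np.hstack([A,B]))"
```

```text
up 8.19 [516.3 204.3 209.7] [-0.5  0.3 -3.2] 0.658
dF,dT in pocket frame [ 1.85466785 -1.5904633   6.41270483] [-0.47176786 -0.41451945  0.08155118] (array([-1.14425442,  0.49697463, -3.02410796]), array([-0.01547941,  0.75771134, -0.03373053]))
```

View pics/x.png

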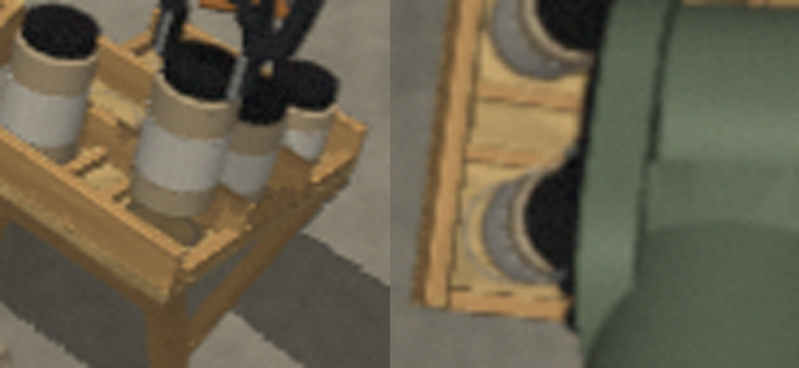

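In the top view the held base looks about 3 mm to the far (−y pocket) side of the ring, and the moment also suggests contact on −y. I'll overlay the model on both cameras for a definite offset.

```bash
cat > ov.py <<'E'
from act import *
def overlay(n,name,hgt,wins):
    s=bot.get_state(); th=np.linspace(0,2*np.pi,73); Q=R.from_euler('xyz',s['orientation']); out=[]
    base=s['tcp_pos']+Q.apply([0,0,G[n]])
    circ=lambda r,z:np.c_[r*np.cos(th),r*np.sin(th),0*th-z]
    sq=lambda c,a,b,z:np.array([[c[0]+i*a,c[1]+j*b,z] for i,j in((1,1),(1,-1),(-1,-1),(-1,1),(1,1))])
    items=[(Q.apply(circ(32,0))+base,(0,0,255)),(Q.apply(circ(32,hgt-16))+base,(0,0,255)),
      (q.apply(circ(32,-PK[n][2])+[PK[n][0],PK[n][1],0])+t,(255,0,0)),
      (q.apply(sq((0,0),138,112,45))+t,(0,255,0)),(q.apply(sq(PK[n],38,38,45))+t,(255,255,0))]
    for c,(x0,y0,w,h,k) in wins.items():
        im=cv2.resize(imaging.capture(c)[y0:y0+h,x0:x0+w],None,fx=k,fy=k,interpolation=cv2.INTER_CUBIC)
        for P,col in items:
            cv2.polylines(im,[np.int32(np.round(((proj(c,P)-[x0,y0]+.5)*k-.5)*8))],False,col,1,cv2.LINE_AA,3)
        out.append(im)
    cv2.imwrite(f'pics/{name}.png',np.hstack(out))
E
python3 -c "
from ov import *
overlay('tall','ov1',114,dict(side=(190,185,50,75,8),top=(163,175,50,75,8)))"
```

```text
(no output)
```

View pics/ov1.png

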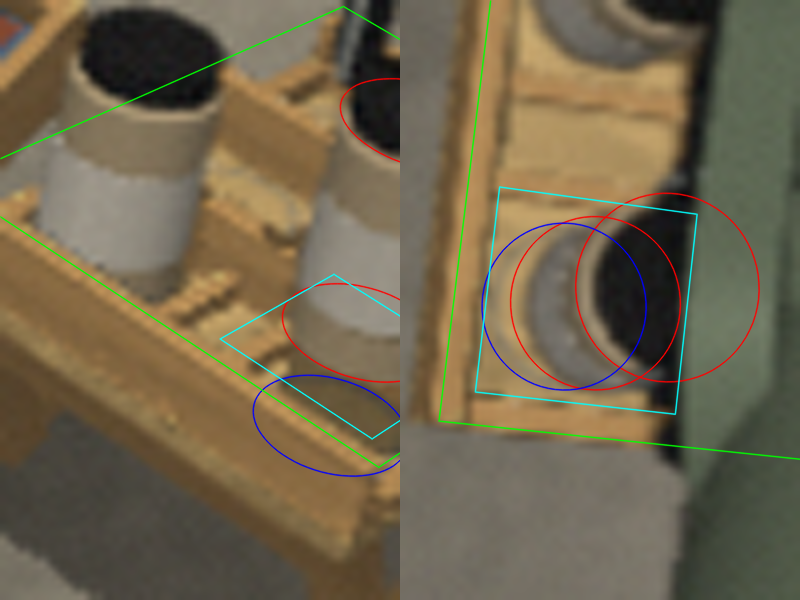

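Overlay: the pocket and rack model match the picture. But the held jar's base is about 5 mm towards the front of its modelled place (top: left edge at 528 against 511; side: 300 against 283), while its shoulder matches. So the jar swung about 3° around the jaw axis, and its edge caught the mid/back wall. I'll tilt the tool by 3° and shift to bring the jar square.

```bash
cat >> act.py <<'E'
def comp(n,h,delta=3.,c=1.,cy=0.,back=22):
    """TCP pose for jar base at height h over the pocket when the jar has swung by delta deg about the jaws"""
    d=np.radians(delta); z=np.array([np.sin(d),0,-np.cos(d)]); y=np.array([0,-1.,0]); x=np.cross(y,z)
    p=np.array(PK[n])+[c,cy,h+G[n]+back]+back*z
    return q.apply(p)+t, (q*R.from_matrix(np.c_[x,y,z])).as_euler('xyz')
def placec(n,stop=-10,**k):
    bot.movel(*comp(n,42,**k),max_speed=80); bot.dwell(.2)
    p,e=comp(n,stop,**k); hit=bot.movel(p,e,max_speed=40,threshold=8); s=st(f'down hit={hit}')
    p0=comp(n,0,**k)[0]; print('in pocket frame',q.inv().apply(s['tcp_pos']-p0).round(1), q.inv().apply(s['contact_force']).round(1))
E
python3 -c "
from ov import *
bot.grip(0.0,40); bot.movel(pose('tall',50)); placec('tall')
overlay('tall','ov2',114,dict(side=(190,185,50,75,8),top=(163,175,50,75,8)))"
```

```text
down hit=True 10.12 [518.4 226.1 172. ] [-1.7 -2.1  5.6] 0.656
in pocket frame [0.6 0.3 3.6] [0.5 1.5 6. ]
```

It went past the walls to 3.6 mm above the estimated floor, within the height uncertainty. One more gentle push to confirm the floor, then release and look.

```bash
python3 -c "
from ov import *
s=bot.get_state(); print(bot.movel(s['tcp_pos']+5*Z,max_speed=20,threshold=8)); st('push')
release('tall'); st('x')
crop('side',180,180,100,75,8,'t_rel')"
```

```text
True
push 10.43 [518.5 227.2 172.4] [-3.  -4.4  6.6] 0.656
open 10.84 [517.6 226.9 170.9] [-0.3 -0.2  0.8] 1.001
clear 12.13 [513.  153.  324.5] [-0.3  0.6 -0.5] 1.001
x 12.13 [513.  153.  324.5] [-0.3  0.6 -0.5] 1.001
```

View pics/t_rel.png

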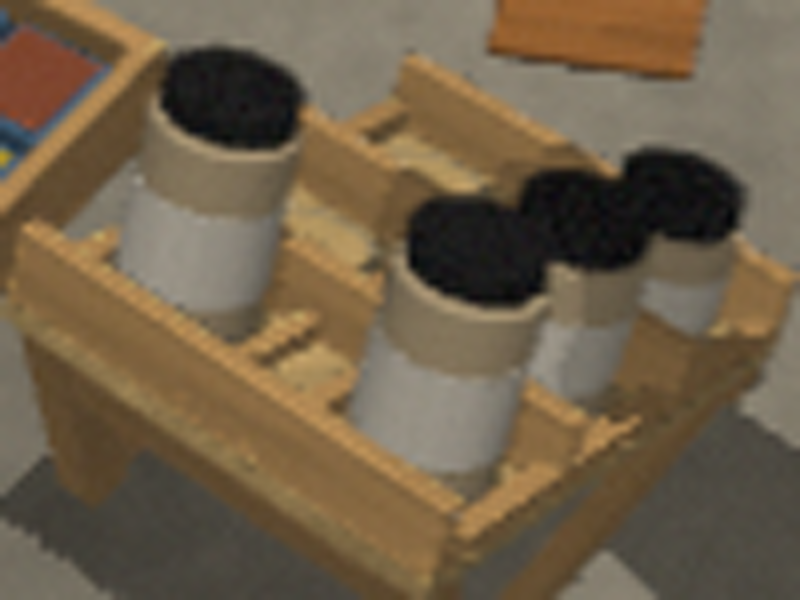

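Side view: the tall jar sits square in back_left, like the kept tall jar. Now the medium jar, with the swing partly pre-compensated and the floor raised by the 3 mm found.

```bash
sed -i "s/bot.grip(0.0,35)/bot.grip(0.0,40)/; s/(0,-62,9)/(0,-62,12)/; s/(-88,-62,9)/(-88,-62,12)/" act.py
python3 -c "
from ov import *
pick('medium'); placec('medium',delta=2.,c=1.)"
```

```text
at 14.78 [ 653.2 -232.1   47. ] [ 0.1 -0.3  0.7] 0.999
grip 15.19 [ 653.  -232.2   47.5] [-1.4  0.8  6.2] 0.644
lift 16.34 [ 651.7 -231.4  194.6] [ 0.6  0.6 -2.9] 0.644
pre 18.35 [636.  115.1 175.4] [-0.1 -0.7 -2.4] 0.646
down hit=True 19.88 [635.7 143.3 121.6] [-1.1 -0.7  2.6] 0.647
in pocket frame [-0.2  1.6  0.1] [0.5 1.  2.7]
```

Floor contact at the expected height (0.1 mm off). Release, then the short jar.

```bash
python3 -c "
from ov import *
s=bot.get_state(); print(bot.movel(s['tcp_pos']+4*Z,max_speed=20,threshold=6)); st('push')
release('medium')
crop('side',180,170,100,75,8,'m_rel')
pick('short'); placec('short',delta=2.,c=1.)"
```

```text
True
push 20.09 [635.8 143.4 121.6] [-1.7 -3.2  6.3] 0.642
open 20.51 [634.9 143.5 120.1] [0.4 0.1 0.5] 0.997
clear 21.8 [630.3  69.4 273.6] [ 0.6  0.3 -0.8] 1.005
at 24.7 [ 474.3 -408.4   38.8] [ 0.3  0.2 -0. ] 0.996
grip 25.47 [ 473.7 -407.8   37.9] [-0.1 -0.5 -0.4] 0.001
lift 26.62 [ 473.2 -407.3  186.9] [-0.7 -0.7 -0.4] -0.002
pre 29.04 [630.8  39.7 129.7] [-0.2  0.1 -0.3] -0.001
down hit=False 31.07 [632.7  72.2  67.2] [ 0.  -1.  -1.3] -0.001
in pocket frame [-0.  -0.3 -9.7] [-1.4 -0.1 -0.7]
```

The short jar slipped out of the fingers (opening 0), and my script didn't check for that. Retreat and look.

```bash
python3 -c "
from ov import *
s=bot.get_state(); bot.movel(s['tcp_pos']-Z*170); bot.move_ptp([560,-50,330],[np.pi,0,1.5]); st('up')
a=imaging.capture('top'); b=imaging.capture('side'); cv2.imwrite('pics/full_t.png',a);cv2.imwrite('pics/full_s.png',b)
A=cv2.resize(a[140:260,300:430],None,fx=3.05,fy=3.05,interpolation=cv2.INTER_CUBIC); B=cv2.resize(b[110:240,175:350],None,fx=2.28,fy=2.82,interpolation=cv2.INTER_CUBIC)
H=360; A=A[:H];B=B[:H]; cv2.imwrite('pics/slip.png',np.hstack([A[:360],B[:360]]))"
```

```text
up 32.95 [559.9 -49.  330.4] [-0.2  0.5 -0.3] -0.001
```

View pics/slip.png

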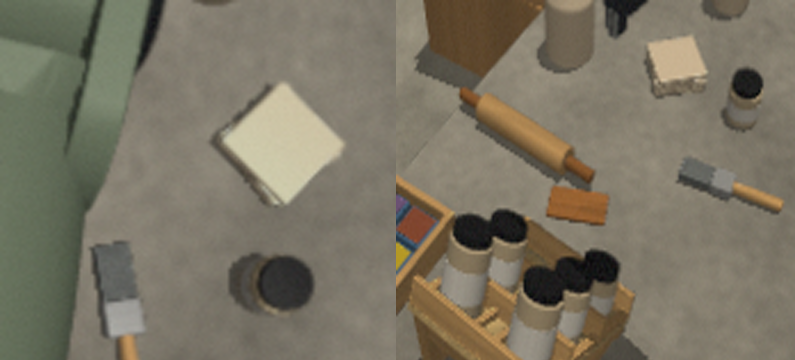

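Top/side: the short jar still stands upright near its old place (lid about (285,284) in the left crop), and the medium jar is seated. Measuring its position exactly.

```bash
cat > meas.py <<'E'
from fit2 import *
def measure(h,g):
    ims={n:imaging.capture(n) for n in('top','side')}; I=R.identity()
    b={c:blob(c,ims[c],lid(c,[*g,0],I,h)[0]) for c in ims}
    r=least_squares(lambda p:np.ravel([lid(c,[*p,0],I,h)[0]-b[c][0] for c in ims]),g)
    return r.x,r.fun,b
if __name__=='__main__':
    g=np.load('jars2.npy')[2]; x,e,b=measure(74,g); print('meas',g,x,e.round(2),b)
E
python3 meas.py | tail -2
```

```text
[634.06590855  84.59868054  31.12659007]
meas [ 473.7276659  -407.86531826] [ 473.7276659  -407.86531826] [-0.29 -0.01  0.21 -0.52] {'top': (array([392.83884298, 232.28512397]), np.int32(242)), 'side': (array([328.77570093, 139.42990654]), np.int32(107))}
```

It hasn't moved. The explanation that fits: openings of 0.65 mean the earlier jars were held by their 58 mm lids, so the fingertips really sit nearly 40 mm behind the nominal TCP at this opening, and for the short jar they passed above the lid. I'll grip 22 mm lower, guarded, and check the hold before moving on.

```bash
sed -i "s/short=38/short=16/; s/ st('grip');/ s=st('grip'); assert s['opening']>.4;/; s/bot.movel(\[x,y,G\[n\]\],max_speed=120)/bot.movel([x,y,G[n]+25],max_speed=150); print(bot.movel([x,y,G[n]],max_speed=50,threshold=6))/" act.py
python3 -c "
from ov import *
bot.grip(1.0)
pick('short'); placec('short',delta=1.5,c=1.,back=35)"
```

```text
False
at 36.85 [ 473.6 -407.8   15.8] [-0.6 -0.6  0.3] 0.999
grip 37.23 [ 473.8 -408.2   16.7] [-0.9 -0.1  4.2] 0.663
lift 38.38 [ 473.1 -407.2  164.7] [-1.3 -0.2 -2.6] 0.661
pre 40.84 [631.6  49.3 109.9] [ 0.6 -1.  -3. ] 0.662
down hit=True 42.38 [632.5  78.2  56.5] [-1.6 -2.   3.8] 0.665
in pocket frame [0.5 0.4 0.1] [-0.2  1.4  4.4]
```

Held firmly, and floor contact is at the expected height (0.1 mm off). Push gently, release, retreat and take the last look.

```bash
python3 -c "
from ov import *
s=bot.get_state(); print(bot.movel(s['tcp_pos']+4*Z,max_speed=20,threshold=6)); st('push')
release('short'); bot.move_ptp([450,-300,300],[np.pi,0,1.5]); bot.dwell(.5); st('end')
a=imaging.capture('top')[150:245,160:300]; b=imaging.capture('side')[170:270,175:290]
A=cv2.resize(a,(400,271),interpolation=cv2.INTER_CUBIC); B=cv2.resize(b,(400,348),interpolation=cv2.INTER_CUBIC)
cv2.imwrite('pics/fin.png',np.hstack([cv2.copyMakeBorder(A,0,77,0,0,0),B]))"
```

```text
True
push 42.59 [632.6  78.6  56.6] [-0.4 -2.6  5.4] 0.659
open 43.0 [631.4  78.9  55.1] [0.  0.1 0.3] 0.995
clear 44.29 [627.1   4.7 208.5] [1.  0.5 0.6] 1.0
end 46.08 [ 450.1 -299.9  299.9] [ 0.8 -0.1  0. ] 0.997
```

View pics/fin.png

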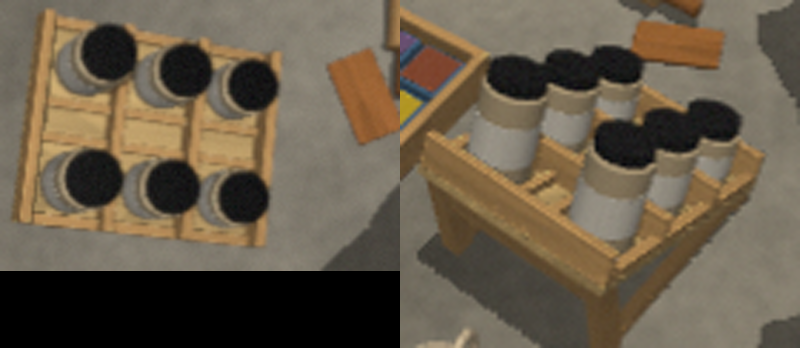

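All six pockets are filled. The three new lids (top view: (95,178), (185,70), (253,84)) lean parallel to the kept ones, and the arm is clear. Handing in.

```bash
python3 -c "
from bench import bot
bot.sign_off()"
```

```text
the job is handed in; nothing more can be done
```

All three jars are in the rack, placed back row first: tall in back_left, medium in mid_right, short in front_right. I handed the job in at about 46 s.

**Last checks:** In the last pictures all six jars stand square and parallel in their pockets, and the arm is clear with no outside force on it. In the cropped views I looked at, the bystanders looked untouched. I did not re-measure them or the kept jars.

**What went wrong or disagreed:**
- **Tall jar, first descent:** it stopped on a wall top (37.5 mm above the floor) because the jar had swung about 3° in the grip. I backed off, corrected for the tilt and seated it. Its floor contact was 3.6 mm above my estimate, so I raised the floor estimate by 3 mm. The other two jars then touched within 0.1 mm of it.
- **Short jar, first grasp:** the fingers closed above the lid without touching it. My script had no check on the grip, so the arm made an empty trip into the front pocket before I noticed. The jar had not moved, and I gripped it 22 mm lower.
- **Grip height:** the fingers appear to end nearly 40 mm behind the stated TCP at that opening. I inferred this from the grip openings and pictures and did not measure it. It would mean the tall and medium jars were carried by their lids.

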